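# Set the ratchet to tighten and snug up the side table's centre bolt

### The arm

A 6-joint arm with a two-finger parallel gripper is mounted at the origin on the work surface. World frame = base frame: x ahead of the robot, y to its left, z up, the work surface at z = 0. Lengths are in m, angles in degrees, forces in N, time in s.
With the tool pointing down it reaches from about 0.375 to 0.9 m from the base axis. Payload 3.1 kg.
Tool frame: the origin (TCP) lies on the centre line of the jaws, within the pads' length; the fingertips stand 17 mm ahead of it and the grasp point (between the pads) lies 2 mm behind it; z points along the fingers, y is the line along which they close (so a half turn about z gives the same grasp; the last joint's range is limited). The gripper opens to 87 mm and grips with 3 to 60 N. Pads are 19 mm wide; open, the fingers measure 117 mm over their backs; the gripper's body (75 mm by 190 mm) begins 51 mm behind the grasp point.
Start: joints at [64.257, 30.224, 82.088, -0, 67.689, -10.227], TCP at [0.167, 0.602, 0.24] pointing down, gripper open.
Joint ranges: [-176.69, 176.69], [-43.24, 126.21], [12.49, 139.97], [-82, 262], [0, 151.66], [-163.58, 163.58]. Speed limits (degrees/s): [159.86, 159.86, 180, 180, 180, 180].

### API

Orientations are given as a 3x3 rotation matrix whose columns are the frame's x, y, z axes.
In Python, from rig import bot, imaging, finder gives the robot as it stands. The module is installed in compiled form; this text tells all that it offers.
- The arm moves only by the tool play_rows, never from a script. Its argument "motion" is a list that holds one entry, the list of rows, each a list of 6 numbers: the shift along the tool's x, y, z in m, then the turn, a rotation vector about the tool's x, y, z in degrees. In form: [[[dx, dy, dz, wx, wy, wz], ...]]. A call has 1 to 8 rows; each row is the pose to reach, as a shift and turn from the pose commanded when the call began, along the tool's axes at that moment; what a row does not reach only later rows make up. A row lasts 1/12 s, in which the tool goes at most 41.7 mm and 7.16 degrees, less where a joint would pass 70% of its speed; a pose out of reach is approached as far as the arm can. A call with a gripper value outside its range is refused whole. "fingers" is the finger opening in m, from 0 to 0.087, set as the call begins (left out, the last holds). The fingers move at their own pace and stop on an object; the grip force is fixed at half the most. Time passes only in rows, so rows that repeat a pose let the fingers close. It gives the time, the measured TCP pose, the force, the opening and the grip force at its end, in the units of the state.
- bot.read_state(): the state, without advancing time (a new reading comes with each control period).
- imaging.capture(name): name is "scene" or "side" or "wrist"; returns a dict with "frame" (384x512x3 uint8, red, green, blue), "camera_matrix" (3x3 intrinsics, pixels), "R" (3x3) and "t" (3): a world point X has camera coordinates R X + t. Camera axes: x right, y down, z forward; pixel columns grow to the right and rows downward; lengths in m; the calibration is good to about 2 mm. A picture is of the moment at which its call begins. There is no depth.
- bot.hand_in(): hands the job in; it is judged then, once.
Trained networks look in the newest picture that a camera, given by its name, has taken for a name from the list of things; names that differ only in an ending like _2 or _b are one class to them, and where a whole thing is asked for, a point or a joint stands for the part that bears it (a point fixed in the world has none). Each returns a list of dicts, best first, with "confidence" (0 to 1); they miss things now and then, are a little off and sometimes report something else, mostly with a low value. They report only what shows in the picture. A call takes as long as a camera call.
- finder.recognise(camera, name): "at" ([x, y, z] in m, in world coordinates, good to about 4 mm: the middle of the surface that is visible of it).
- finder.outline_of(camera, name): "pixels" (384x512 bool, what is visible of it).
The state is a dict: "time_s": time; "joint_positions": joint angles; "qvel": joint speeds; "tau": joint torques, N m; "position": TCP position; "tcp_rot": TCP orientation; "force": force on the tool from outside, world axes, zero at the start; "moment": the same for the moment, N m; "opening": opening from 0.0 (shut) to 1.0 (fully open); "grasp_force": force on a finger pad.
Only numpy, scipy, OpenCV 4.12 (cv2) and the standard library are available. Lean on these libraries where they do the work, as an engineer would, in place of code of your own. Each camera call takes 0.05 s, during which the arm holds its last target. There are 200 camera calls.

### The job

The side table's top lies face down with a ratchet wrench on its centre bolt, still set to undo. Flip the red reversing lever over to tighten, then work the handle to and fro between the leg sockets until the bolt comes up tight at about 2.2 newton metres (14 N at the middle of the grip), without overtightening it (the washer is spoilt from 18 N). Then let go, with the lever still set to tighten, and leave the things around it where they are.

Things in the scene. Friction and masses are not known exactly. Their poses are not given: they have to be found in the camera images.
- table_top: Round wooden table top 300 mm across, 22 mm thick, face down, fixed. Origin: centre of its underside on the bench, on the bolt axis. On it a steel plate 160 x 160 mm, top at 28 mm, and four upright leg sockets 16 mm across, tops 84 mm above the bench, at x, y = +-59 mm. The wrench handle points to this body's +y when its joint reads 0 and swings between the two sockets on that side.
- bolt_axis (a point): Middle of the top face of the ratchet head, on the bolt axis, 82 mm above the bench. The head is a disc 60 mm across and 22 mm high. The bolt runs down against up to 5 N at the middle of the grip while moving (hardly any when paused) for an unknown 0.4 to 0.9 rad, then clamps: resistance climbs by about 0.6 N per 0.01 rad of the handle. Let go, the handle springs back 0.1 rad or so.
- handle (a joint): Handle angle about the bolt, rad, growing counter-clockwise from above; 0 points to the table top's +y. It stops at -0.55 and +0.55 on the leg sockets (harmless, but the bolt does not turn there). Set to tighten, clockwise strokes (falling reading) turn the bolt after up to 0.35 rad of idle motion (18 teeth), and counter-clockwise ones click back at 1 to 2 N; set to undo, the reverse.
- grip (a point): Middle of the black grip, 155 mm from the bolt axis, 71 mm above the bench; x axis outward along the handle, z up. The grip is a bar 22 mm wide and high (60 to 82 mm above the bench), 100 to 205 mm out from the axis, red bands at its ends. Near it are only the wooden face below, at 22 mm, and the leg sockets, 83 mm from the axis (tops at 84 mm).
- lever (a joint): Angle of the red reversing lever to the handle, rad, growing counter-clockwise from above. It snaps over centre: +0.45 undo (tab leans to the handle's counter-clockwise side), where it starts; -0.45 tighten (clockwise side). It may rest at 0.2 either way, pawl on a tooth, until the handle moves. It takes 1 to 4 N across its tip; the handle may swing along under the push as far as its stop.
- lever_tip (a point): On the red lever tab, 4 mm short of its free end, 94 mm above the bench. The tab is 30 mm long, 7 mm wide, 85 to 101 mm above the bench, and reaches toward the grip from an upright pivot on the handle's midline, 42 mm from the bolt axis; this point is 28 mm from the pivot. Head and handle beneath it top out at 82 mm.
- washer_mark (a point): Red dot 15.5 mm from the axis on the brass spring washer (36 mm across, 28 to 31 mm above the bench) under the socket. It stands still until the bolt clamps, then creeps clockwise: 0.8 mm at 9 N on the middle of the grip, 1.5 mm at 14 N, over 2 mm at 18 N; too little to be read well from its measured place.
- candle: Candle in an amber glass jar, 80 mm across, 95 mm high; a bystander. Origin: centre of its foot.
- remote: Black remote control, 170 x 46 x 18 mm; a bystander. Origin: centre of its underside, x along its length.
- tissue_box: Blue tissue box with white flakes, 115 x 115 x 125 mm; a bystander. Origin: centre of its underside.
- coaster: Square cork coaster, 95 x 95 x 8 mm; a bystander. Origin: centre of its underside.

How it is judged:
By the outcome, as a careful person would: the job done as asked, in the order asked, and still so for the second after the job is handed in, with the robot touching nothing.
It also fails if it takes over 72 s, if anything falls off the work surface, if the arm or the gripper's body presses on something with over 40 N, if the wrist force passes 120 N, or if a joint passes its speed limit or range.

## Working session

There is one attempt and no reset: what is moved stays moved. The work goes in short steps, Python scripts to look and compute and a tool call to move; the robot and the scene stay as the last step left them, time stands still between calls to the robot, and variables do not carry over. Pictures are saved under pics/ and viewed, at most 10 in all, crops included, and the job is handed in when it is done.

Besides the shell and the picture viewer there is one more tool, called after ">>>" as a command line: name --argument value ..., lists and objects as JSON in quotes. play_rows: Moves the arm, as the interface text tells. Its arguments: {"type":"object","properties":{"motion":{"type":"array"},"fingers":{"type":"number"}},"required":["motion"]}

```bash
mkdir -p pics; python3 - <<'E'
from rig import bot, imaging, finder
import cv2, numpy as np
s=bot.read_state(); print(s['time_s'],s['position'],np.round(s['tcp_rot'],3),s['force'],s['opening'])
ims=[]
for c in ['scene','side','wrist']:
    d=imaging.capture(c); ims.append(d['frame'])
    print(c,(-d['R'].T@d['t']).round(3))
    for n in ['table_top','bolt_axis','grip','lever_tip','washer_mark','candle','remote','tissue_box','coaster']:
        r=finder.recognise(c,n)
        print(n,[(np.round(q['at'],3).tolist(),round(q['confidence'],2)) for q in r[:2]])
a=np.vstack([np.hstack(ims[:2]),np.hstack([ims[2],ims[2]*0])])
cv2.imwrite('pics/a.png',cv2.resize(a,(800,600),interpolation=cv2.INTER_AREA)[:,:,::-1])
E
```

```text
0.0 [0.16685781 0.60158771 0.23856816] [[-0.964  0.267 -0.001]
 [ 0.267  0.964 -0.002]
 [ 0.    -0.002 -1.   ]] [-1.09761041 -0.89458921 -0.41285536] 1.0020646747832964
scene [ 1.074 -0.206  0.902]
table_top [([0.58, -0.005, 0.02], 0.55)]
bolt_axis [([0.58, -0.005, 0.025], 0.97)]
grip [([0.576, 0.06, 0.084], 0.71)]
lever_tip []
washer_mark [([0.556, -0.004, 0.086], 0.67)]
candle [([0.655, 0.296, 0.077], 0.62)]
remote [([0.479, -0.444, 0.023], 0.62)]
tissue_box [([0.712, -0.334, 0.126], 0.79)]
coaster [([0.388, 0.348, 0.011], 0.57)]
side [ 0.225 -0.849  0.916]
table_top [([0.543, -0.028, 0.019], 0.62)]
bolt_axis [([0.661, -0.365, 0.123], 0.57)]
grip [([0.565, 0.025, 0.082], 0.8), ([0.661, -0.363, 0.12], 0.32)]
lever_tip [([0.562, 0.041, 0.085], 0.45), ([0.566, 0.027, 0.082], 0.39)]
washer_mark [([0.384, 0.343, 0.008], 0.25)]
candle [([0.63, 0.285, 0.069], 0.6)]
remote [([0.459, -0.445, 0.017], 0.91)]
tissue_box [([0.66, -0.364, 0.119], 0.67)]
coaster [([0.385, 0.344, 0.01], 0.71)]
wrist [0.087 0.624 0.385]
table_top []
bolt_axis []
grip []
lever_tip []
washer_mark []
candle []
remote []
tissue_box []
coaster [([0.38, 0.385, 0.01], 0.59)]
```

View pics/a.png

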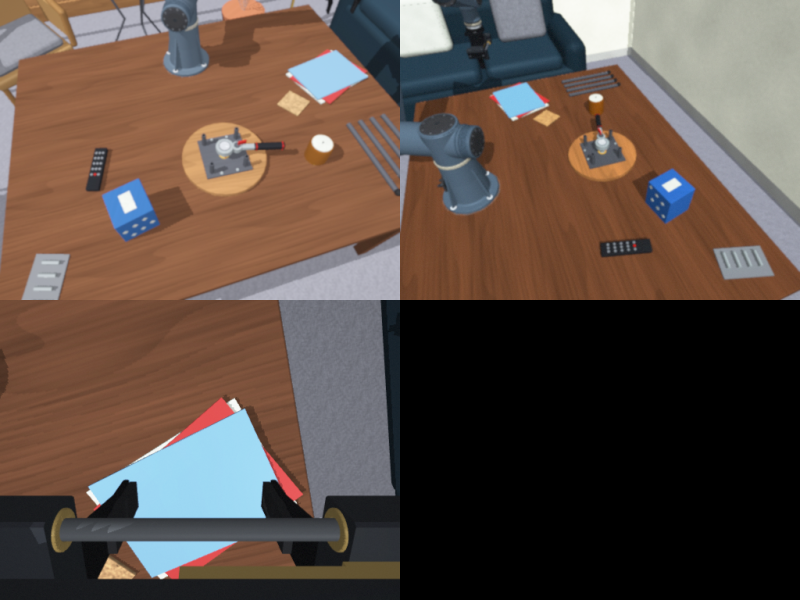

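```bash
python3 - <<'E'
from rig import bot, imaging, finder
import cv2, numpy as np
a=imaging.capture('scene')['frame'][145:255,225:375]
b=imaging.capture('side')['frame'][135:235,210:310]
A=cv2.resize(a,(800,587),interpolation=cv2.INTER_CUBIC);B=cv2.resize(b,(600,600),interpolation=cv2.INTER_CUBIC)
cv2.imwrite('pics/b.png',A[:,:,::-1]);cv2.imwrite('pics/c.png',B[:,:,::-1])
E
```

```text
(no output)
```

View pics/b.png

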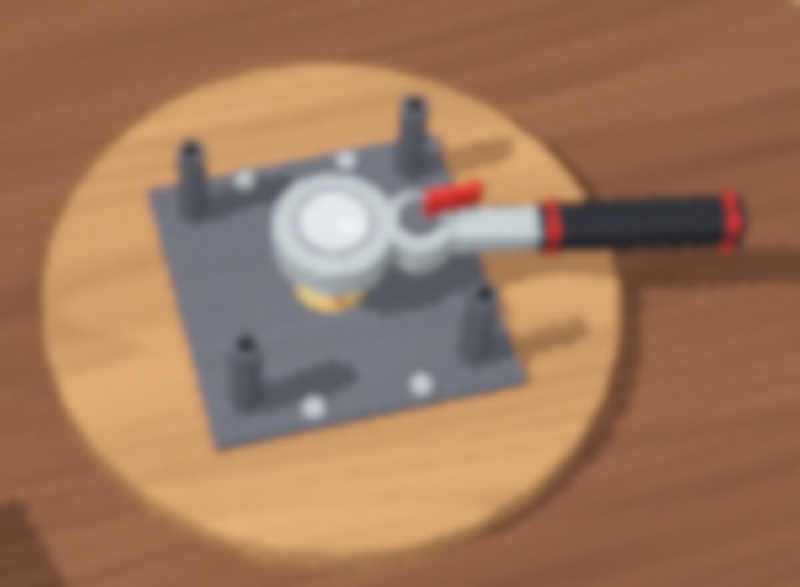

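View pics/c.png

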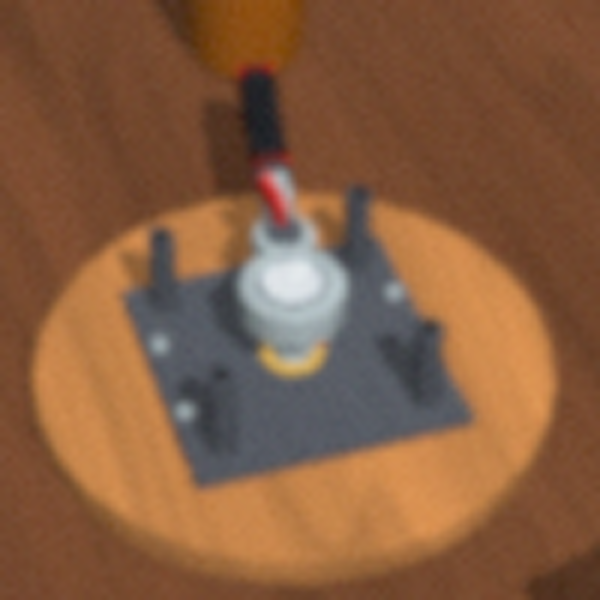

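```bash
cat > h.py <<'E'
from rig import bot, imaging, finder
import cv2, numpy as np
from scipy.optimize import least_squares
def proj(d,X):
    c=(d['R']@np.asarray(X,float).T).T+d['t']; p=(d['camera_matrix']@c.T).T
    return p[:,:2]/p[:,2:]
def onplane(d,uv,z):
    r=d['R'].T@np.linalg.solve(d['camera_matrix'],[uv[0],uv[1],1]); o=-d['R'].T@d['t']
    return o+r*(z-o[2])/r[2]
E
python3 - <<'E'
from h import *
S=imaging.capture('scene');D=imaging.capture('side')
ps=np.array([[191,147],[414,102],[485,292],[247,343],[150,190],[437,140],[527,382],[220,450]])/5.333+[225,145]
pd=np.array([[220,372],[160,235],[357,190],[431,327],[200,488],[125,295],[362,237],[472,418]])/6+[210,135]
L=np.array([[-59,-59,84],[-59,59,84],[59,59,84],[59,-59,84],[-80,-80,28],[-80,80,28],[80,80,28],[80,-80,28]])/1000
def W(p):
    c,s=np.cos(p[2]),np.sin(p[2]); Y=L.copy(); Y[:,:2]=L[:,:2]@np.array([[c,s],[-s,c]])+p[:2]; return Y
f=lambda p:np.concatenate([(proj(S,W(p))-ps).ravel(),(proj(D,W(p))-pd).ravel()])
r=least_squares(f,[.57,-.01,0],loss='soft_l1');print(r.x,np.round(f(r.x),1))
for n,d,u,z in [('head',S,(333,222),.082),('band1',S,(552,222),.08),('band2',S,(733,220),.08),('tip',S,(481,188),.098),('piv',S,(415,215),.09)]:
    print(n,onplane(d,np.array(u)/5.333+[225,145],z).round(4))
for n,d,u,z in [('head',D,(294,282),.082),('band1',D,(271,160),.08),('band2',D,(258,70),.08),('tip',D,(267,176),.098),('piv',D,(284,230),.09)]:
    print(n,onplane(d,np.array(u)/6+[210,135],z).round(4))
E
```

```text
[ 0.55487276 -0.00088671 -0.05399601] [-0.4  0.1 -0.1  0.  -0.1 -0.  -0.3 -0.1 -1.1 -0.7 -0.8 -2.3 -0.1 -0.8
 -1.1 -0.8  0.6 -0.6  0.4 -1.1  0.4 -0.7  0.2 -1.1 -0.  -1.9 -0.4 -1.6
  2.8 -1.4  0.8 -1.4]
head [ 0.556  -0.0011  0.082 ]
band1 [0.5864 0.1025 0.08  ]
band2 [0.6114 0.1878 0.08  ]
tip [0.5683 0.0702 0.098 ]
piv [0.5689 0.0364 0.09  ]
head [ 0.5529 -0.0054  0.082 ]
band1 [0.5795 0.1    0.08  ]
band2 [0.603  0.1839 0.08  ]
tip [0.5647 0.0671 0.098 ]
piv [0.5602 0.0286 0.09  ]
```

>>> play_rows --motion '[[[-0.494,-0.415,0.039,0,0,90],[-0.494,-0.415,0.039,0,0,90],[-0.494,-0.415,0.039,0,0,90],[-0.494,-0.415,0.039,0,0,90],[-0.494,-0.415,0.039,0,0,90],[-0.494,-0.415,0.039,0,0,90],[-0.494,-0.415,0.039,0,0,90],[-0.494,-0.415,0.039,0,0,90]]]' --fingers 0

```text
time_s: 2.37
position: [0.3562, 0.3262, 0.2196]
tcp_rot: [[-0.29, 0.957, 0.001], [0.957, 0.29, 0.0], [0.0, 0.001, -1.0]]
force: [0.4, 0.6, 0.4]
opening: 0.478
grasp_force: 0.0
```

```bash
cat >> h.py <<'E'
def goto(x,y,z,bear):
    """shift/turn to TCP x,y,z with tool x at bearing 'bear' (rad ccw from world +y), tool down"""
    from scipy.spatial.transform import Rotation as Ro
    s=bot.read_state(); R=s['tcp_rot']; X=np.array([-np.sin(bear),np.cos(bear),0]); Z=np.array([0,0,-1.])
    T=np.stack([X,np.cross(Z,X),Z],1)
    d=R.T@(np.array([x,y,z])-s['position']); w=Ro.from_matrix(R.T@T).as_rotvec(degrees=True)
    print('t',s['time_s'],'pos',s['position'].round(4),'d',d.round(4),'w',w.round(2),'F',s['force'].round(2),'M',s['moment'].round(2),'op',round(s['opening'],3))
E
python3 -c "
from h import *
goto(.532,.0705,.18,-.27)"
```

```text
t 2.3667 pos [0.3562 0.3262 0.2196] d [-0.2957  0.094   0.0397] w [ 4.000e-02 -2.000e-02  3.233e+01] F [0.37 0.63 0.44] M [-0.12  0.08 -0.02] op 0.478
```

>>> play_rows --motion '[[[-0.296,0.094,0.04,0,0,32.3],[-0.296,0.094,0.04,0,0,32.3],[-0.296,0.094,0.04,0,0,32.3],[-0.296,0.094,0.04,0,0,32.3],[-0.296,0.094,0.04,0,0,32.3],[-0.296,0.094,0.04,0,0,32.3],[-0.296,0.094,0.04,0,0,32.3],[-0.296,0.094,0.04,0,0,32.3]]]'

```text
time_s: 3.03
position: [0.536, 0.0688, 0.1793]
tcp_rot: [[0.264, 0.965, 0.003], [0.965, -0.264, -0.001], [-0.0, 0.004, -1.0]]
force: [0.5, 0.4, -0.3]
opening: 0.01
grasp_force: 0.0
```

```bash
python3 -c "
from h import *
goto(.532,.0705,.106,-.27)
w=imaging.capture('wrist')
print(-w['R'].T@w['t'])
for n in ['lever_tip','bolt_axis','grip']:
    print(n,[(np.round(q['at'],3).tolist(),round(q['confidence'],2)) for q in finder.recognise('wrist',n)[:2]])
cv2.imwrite('pics/d.png',w['frame'][:,:,::-1])
"
```

```text
t 3.0333 pos [0.536  0.0688 0.1793] d [ 0.0006 -0.0046  0.0733] w [0.2  0.02 0.18] F [ 0.5   0.38 -0.3 ] M [-0.1   0.08  0.06] op 0.01
[0.55688354 0.14815443 0.32489019]
lever_tip [([0.562, 0.047, 0.088], 0.91)]
bolt_axis [([0.577, 0.066, 0.02], 0.57)]
grip [([0.581, 0.117, 0.08], 0.78)]
```

View pics/d.png

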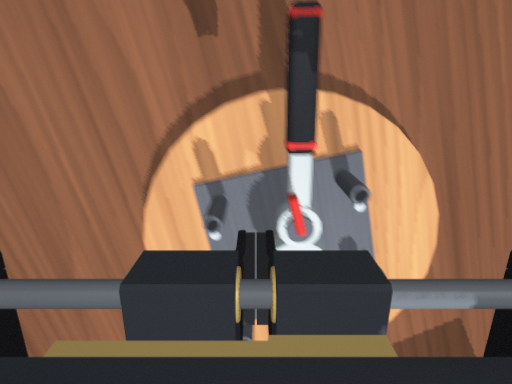

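```bash
python3 -c "
from h import *
w=imaging.capture('wrist')
for n,u,z in [('s1',(214,228),.084),('s2',(360,200),.084),('b1',(302,147),.081),('b2',(306,10),.081),('tip',(292,196),.101),('piv',(301,230),.098)]:
    print(n,onplane(w,u,z).round(4))
"
```

```text
s1 [0.4943 0.0591 0.084 ]
s2 [0.6104 0.0518 0.084 ]
b1 [0.5765 0.1032 0.081 ]
b2 [0.5993 0.1914 0.081 ]
tip [0.5599 0.0746 0.101 ]
piv [0.5603 0.0457 0.098 ]
```

>>> play_rows --motion '[[[0,-0.005,0.035,0,0,0],[0,-0.005,0.06,0,0,0],[0,-0.005,0.073,0,0,0],[0,-0.005,0.0735,0,0,0],[0,-0.005,0.0735,0,0,0]]]'

```text
time_s: 3.7
position: [0.5266, 0.0756, 0.1057]
tcp_rot: [[0.259, 0.966, -0.002], [0.966, -0.259, 0.0], [-0.0, -0.002, -1.0]]
force: [0.2, -0.4, 1.0]
opening: 0.007
grasp_force: 0.0
```

>>> play_rows --motion '[[[0,0.003,0,0,0,0],[0,0.006,0,0,0,0],[0,0.009,0,0,0,0],[0,0.012,0,0,0,0],[0,0.015,0,0,0,0],[0,0.018,0,0,0,0],[0,0.021,0,0,0,0],[0,0.024,0,0,0,0]]]'

```text
time_s: 4.37
position: [0.5508, 0.0679, 0.1059]
tcp_rot: [[0.261, 0.965, -0.001], [0.965, -0.261, 0.0], [0.0, -0.001, -1.0]]
force: [-1.2, 1.0, 0.8]
opening: 0.008
grasp_force: 0.7
```

```bash
cat >> h.py <<'E'
def look(name):
    w=imaging.capture('wrist'); cv2.imwrite('pics/%s.png'%name,w['frame'][:,:,::-1])
    hsv=cv2.cvtColor(w['frame'],cv2.COLOR_RGB2HSV); m=((hsv[...,0]<8)|(hsv[...,0]>172))&(hsv[...,1]>180)&(hsv[...,2]>110)
    n,l,st,c=cv2.connectedComponentsWithStats(m.astype(np.uint8))
    for i in range(1,n):
        if st[i,4]>25: print(st[i].tolist(),c[i].round(1),onplane(w,c[i],.081).round(4),'z.1:',onplane(w,c[i],.1).round(4))
E
python3 -c "
from h import *
goto(.56,.068,.106,-.27);look('e')"
```

```text
t 4.3667 pos [0.5508 0.0679 0.1059] d [ 0.0025  0.0088 -0.0001] w [-0.08 -0.    0.34] F [-1.16  1.01  0.79] M [0.17 0.27 0.07] op 0.008
[270, 166, 42, 10, 156] [286.7 170.2] [0.5774 0.1032 0.081 ] z.1: [0.5768 0.1081 0.1   ]
[275, 237, 12, 13, 124] [279.7 243.5] [0.5635 0.0623 0.081 ] z.1: [0.5645 0.0718 0.1   ]
```

>>> play_rows --motion '[[[0,0.003,0,0,0,0],[0,0.006,0,0,0,0],[0,0.009,0,0,0,0],[0,0.012,0,0,0,0],[0,0.015,0,0,0,0],[0,0.018,0,0,0,0],[0,0.021,0,0,0,0],[0,0.024,0,0,0,0]]]'

```text
time_s: 5.08
position: [0.5753, 0.0611, 0.1061]
tcp_rot: [[0.261, 0.965, 0.002], [0.965, -0.261, -0.001], [-0.0, 0.002, -1.0]]
force: [-1.3, -0.1, 0.1]
opening: 0.006
grasp_force: 0.7
```

```bash
python3 -c "
from h import *
goto(.58,.06,.106,-.27);look('f')"
```

```text
t 5.0833 pos [0.5753 0.0611 0.1061] d [0.0001 0.0048 0.0001] w [0.11 0.01 0.37] F [-1.29 -0.1   0.07] M [-0.05  0.35  0.  ] op 0.006
[263, 166, 41, 16, 186] [278.1 172.8] [0.5972 0.0962 0.081 ] z.1: [0.5971 0.1011 0.1   ]
[286, 245, 11, 5, 32] [290.9 247.8] [0.5936 0.0512 0.081 ] z.1: [0.5939 0.0611 0.1   ]
```

View pics/f.png

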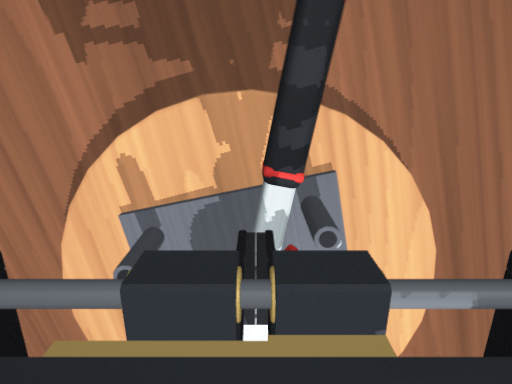

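>>> play_rows --motion '[[[0,-0.015,0,0,0,0],[0,-0.03,0,0,0,0],[0,-0.03,-0.04,0,0,0],[-0.02,-0.03,-0.074,0,0,0],[-0.04,-0.03,-0.074,0,0,0],[-0.04,-0.03,-0.074,0,0,0]]]'

```text
time_s: 5.63
position: [0.5369, 0.028, 0.1826]
tcp_rot: [[0.262, 0.965, 0.007], [0.965, -0.262, -0.003], [-0.001, 0.008, -1.0]]
force: [-0.4, 0.4, -0.2]
opening: 0.005
grasp_force: 0.0
```

```bash
python3 -c "
from h import *
goto(.58,.06,.106,-.27);look('g')"
```

```text
t 5.6333 pos [0.5369 0.028  0.1826] d [0.0423 0.0326 0.0768] w [0.44 0.05 0.27] F [-0.37  0.35 -0.24] M [-0.11  0.08  0.03] op 0.005
[303, 85, 30, 14, 159] [317.   91.4] [0.6016 0.0939 0.081 ] z.1: [0.5982 0.095  0.1   ]
[298, 148, 31, 36, 366] [313.2 165.4] [0.5874 0.0414 0.081 ] z.1: [0.5851 0.0465 0.1   ]
```

View pics/g.png

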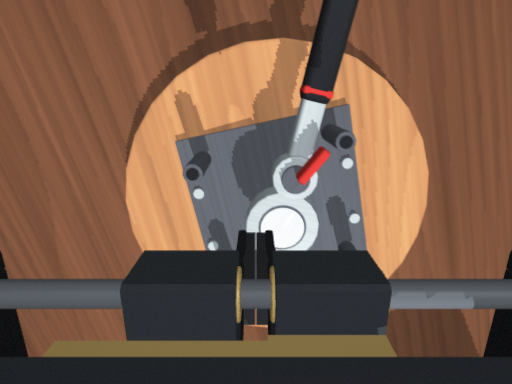

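```bash
python3 -c "
from h import *
w=imaging.capture('wrist')
for n,u,z in [('s1',(192,173),.084),('s2',(345,140),.084),('head',(283,226),.082),('piv',(296,176),.085),('b1',(317,92),.081),('e1',(348,20),.082),('e2',(317,14),.082)]:
    print(n,onplane(w,u,z).round(4))
"
```

```text
s1 [0.4956 0.0627 0.084 ]
s2 [0.6125 0.0565 0.084 ]
head [0.5518 0.001  0.082 ]
piv [0.5713 0.0397 0.085 ]
b1 [0.6002 0.0951 0.081 ]
e1 [0.6298 0.1349 0.082 ]
e2 [0.6105 0.1439 0.082 ]
```

```bash
cat >> h.py <<'E'
C=np.array([.5525,0.0]); YAW=-.054
def hgo(q,z=.07,r=.155):
    b=q+YAW; goto(C[0]-r*np.sin(b),C[1]+r*np.cos(b),z,b)
    s=bot.read_state(); p=s['position'][:2]-C; b0=np.arctan2(-p[0],p[1]); t=np.array([np.cos(b0),np.sin(b0),0])
    print('q now',round(b0-YAW,4),'r',round(np.hypot(*p),4),'tangential F (ccw pos is reaction to cw push):',round(float(-s['force']@t),2))
E
python3 -c "
from h import *
hgo(-.41,.15)"
```

```text
t 5.7333 pos [0.5354 0.0302 0.1804] d [0.1273 0.0549 0.0306] w [ 0.11 -0.03 11.37] F [ 0.08 -0.09  0.14] M [-0.12  0.18  0.02] op 0.007
q now 0.5689 r 0.0347 tangential F (ccw pos is reaction to cw push): -0.03
```

>>> play_rows --motion '[[[0.04,0.017,0.01,0,0,4],[0.08,0.034,0.02,0,0,8],[0.11,0.05,0.03,0,0,11.4],[0.127,0.055,0.031,0,0,11.4],[0.127,0.055,0.031,0,0,11.4],[0.127,0.055,0.031,0,0,11.4]]]' --fingers 0.042

```text
time_s: 6.23
position: [0.6204, 0.1406, 0.1472]
tcp_rot: [[0.444, 0.896, -0.003], [0.896, -0.444, -0.0], [-0.001, -0.002, -1.0]]
force: [-0.6, 0.3, -0.3]
opening: 0.376
grasp_force: 0.0
```

```bash
python3 -c "
from h import *
hgo(-.41,.07)
look('i')"
```

```text
t 6.2333 pos [0.6204 0.1406 0.1472] d [-0.001   0.0023  0.0772] w [-0.12  0.08  0.24] F [-0.62  0.33 -0.29] M [-0.13  0.09 -0.01] op 0.376
q now -0.396 r 0.1562 tangential F (ccw pos is reaction to cw push): 0.7
[250, 155, 12, 8, 63] [254.6 159.1] [0.637  0.1753 0.081 ] z.1: [0.6388 0.1788 0.1   ]
[268, 327, 15, 13, 128] [276.  334.3] [0.59   0.0433 0.081 ] z.1: [0.596  0.0586 0.1   ]
```

View pics/i.png

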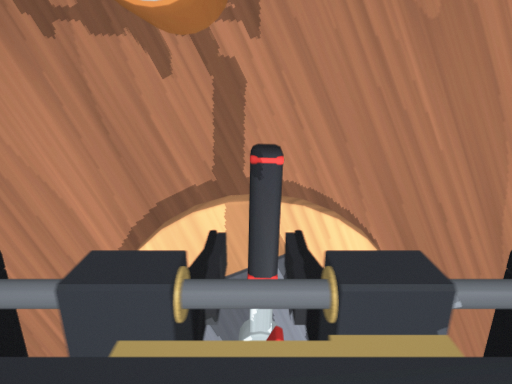

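>>> play_rows --motion '[[[0,0.003,0.03,0,0,0],[-0.001,0.003,0.06,0,0,0],[-0.001,0.003,0.077,0,0,0],[-0.001,0.003,0.077,0,0,0],[-0.001,0.003,0.077,0,0,0]]]'

```text
time_s: 6.7
position: [0.6219, 0.1358, 0.0713]
tcp_rot: [[0.448, 0.894, -0.003], [0.894, -0.448, -0.0], [-0.002, -0.003, -1.0]]
force: [0.2, -0.9, 0.9]
opening: 0.482
grasp_force: 0.0
```

>>> play_rows --motion '[[[0,0,0,0,0,0],[0,0,0,0,0,0],[0,0,0,0,0,0],[0,0,0,0,0,0]]]' --fingers 0.027

```text
time_s: 7.03
position: [0.624, 0.1369, 0.0734]
tcp_rot: [[0.446, 0.895, 0.002], [0.895, -0.446, 0.0], [0.001, 0.002, -1.0]]
force: [-0.3, -0.4, -0.1]
opening: 0.327
grasp_force: 0.0
```

```bash
python3 -c "
from h import *
for q in (-.3,-.15,0,.15,.3,.45,.53): hgo(q)"|grep -v now
```

```text
t 7.0333 pos [0.624  0.1369 0.0734] d [-0.0003 -0.0197  0.0033] w [ 0.13 -0.06 -6.23] F [-0.34 -0.39 -0.09] M [-0.11  0.04 -0.03] op 0.327
t 7.0333 pos [0.624  0.1369 0.0734] d [-0.0046 -0.0425  0.0033] w [  0.13  -0.05 -14.82] F [-0.34 -0.39 -0.09] M [-0.11  0.04 -0.03] op 0.327
t 7.0333 pos [0.624  0.1369 0.0734] d [-0.0122 -0.0645  0.0032] w [  0.13  -0.04 -23.42] F [-0.34 -0.39 -0.09] M [-0.11  0.04 -0.03] op 0.327
t 7.0333 pos [0.624  0.1369 0.0734] d [-0.023  -0.085   0.0031] w [ 1.400e-01 -3.000e-02 -3.201e+01] F [-0.34 -0.39 -0.09] M [-0.11  0.04 -0.03] op 0.327
t 7.0333 pos [0.624  0.1369 0.0734] d [-0.0367 -0.1037  0.0031] w [ 1.400e-01 -2.000e-02 -4.061e+01] F [-0.34 -0.39 -0.09] M [-0.11  0.04 -0.03] op 0.327
t 7.0333 pos [0.624  0.1369 0.0734] d [-0.0531 -0.1202  0.003 ] w [ 1.40e-01 -1.00e-02 -4.92e+01] F [-0.34 -0.39 -0.09] M [-0.11  0.04 -0.03] op 0.327
t 7.0333 pos [0.624  0.1369 0.0734] d [-0.0628 -0.1279  0.003 ] w [  0.14  -0.   -53.78] F [-0.34 -0.39 -0.09] M [-0.11  0.04 -0.03] op 0.327
```

>>> play_rows --motion '[[[0,-0.02,0.003,0,0,-6.2],[-0.002,-0.031,0.003,0,0,-10.5],[-0.0046,-0.0425,0.003,0,0,-14.8],[-0.008,-0.0535,0.003,0,0,-19.1],[-0.0122,-0.0645,0.003,0,0,-23.4],[-0.0175,-0.075,0.003,0,0,-27.7],[-0.023,-0.085,0.003,0,0,-32],[-0.0367,-0.1037,0.003,0,0,-38]]]'

```text
time_s: 7.7
position: [0.519, 0.1512, 0.0703]
tcp_rot: [[-0.203, 0.979, 0.011], [0.979, 0.203, 0.002], [-0.001, 0.012, -1.0]]
force: [2.5, 1.1, -0.4]
opening: 0.314
grasp_force: 1.1
```

```bash
python3 -c "
from h import *
for q in (.4,.5,.55): hgo(q)"
```

```text
t 7.7 pos [0.519  0.1512 0.0703] d [-0.0014 -0.0197  0.0001] w [ 0.66  0.09 -8.12] F [ 2.46  1.09 -0.39] M [ 0.13 -0.27 -0.06] op 0.314
q now 0.2722 r 0.1549 tangential F (ccw pos is reaction to cw push): -2.64
t 7.7 pos [0.519  0.1512 0.0703] d [-0.0044 -0.035  -0.0001] w [  0.65   0.12 -13.85] F [ 2.46  1.09 -0.39] M [ 0.13 -0.27 -0.06] op 0.314
q now 0.2722 r 0.1549 tangential F (ccw pos is reaction to cw push): -2.64
t 7.7 pos [0.519  0.1512 0.0703] d [-0.0064 -0.0424 -0.0002] w [  0.65   0.14 -16.71] F [ 2.46  1.09 -0.39] M [ 0.13 -0.27 -0.06] op 0.314
q now 0.2722 r 0.1549 tangential F (ccw pos is reaction to cw push): -2.64
```

>>> play_rows --motion '[[[-0.0005,-0.008,0,0,0,-4],[-0.0014,-0.018,0,0,0,-8],[-0.0035,-0.029,0,0,0,-12],[-0.005,-0.036,0,0,0,-14.5],[-0.005,-0.036,0,0,0,-14.5],[-0.005,-0.036,0,0,0,-14.5]]]'

```text
time_s: 8.2
position: [0.48, 0.1383, 0.0695]
tcp_rot: [[-0.437, 0.9, 0.001], [0.9, 0.437, 0.0], [-0.0, 0.001, -1.0]]
force: [-1.3, 0.0, 0.9]
opening: 0.309
grasp_force: 0.4
```

```bash
python3 -c "
from h import *
for q in (.4,.3,.2,.1,.05,0): hgo(q)"
```

```text
t 8.2 pos [0.48   0.1383 0.0695] d [-0.0019  0.0212 -0.0005] w [0.05 0.02 6.08] F [-1.3   0.    0.85] M [-0.01  0.1  -0.  ] op 0.309
q now 0.5366 r 0.1561 tangential F (ccw pos is reaction to cw push): 1.15
t 8.2 pos [0.48   0.1383 0.0695] d [-0.0044  0.0365 -0.0005] w [6.000e-02 1.000e-02 1.181e+01] F [-1.3   0.    0.85] M [-0.01  0.1  -0.  ] op 0.309
q now 0.5366 r 0.1561 tangential F (ccw pos is reaction to cw push): 1.15
t 8.2 pos [0.48   0.1383 0.0695] d [-0.0083  0.0515 -0.0004] w [6.000e-02 1.000e-02 1.754e+01] F [-1.3   0.    0.85] M [-0.01  0.1  -0.  ] op 0.309
q now 0.5366 r 0.1561 tangential F (ccw pos is reaction to cw push): 1.15
t 8.2 pos [0.48   0.1383 0.0695] d [-0.0137  0.066  -0.0004] w [6.000e-02 1.000e-02 2.327e+01] F [-1.3   0.    0.85] M [-0.01  0.1  -0.  ] op 0.309
q now 0.5366 r 0.1561 tangential F (ccw pos is reaction to cw push): 1.15
t 8.2 pos [0.48   0.1383 0.0695] d [-0.0169  0.073  -0.0004] w [6.000e-02 1.000e-02 2.614e+01] F [-1.3   0.    0.85] M [-0.01  0.1  -0.  ] op 0.309
q now 0.5366 r 0.1561 tangential F (ccw pos is reaction to cw push): 1.15
t 8.2 pos [0.48   0.1383 0.0695] d [-0.0205  0.0799 -0.0004] w [ 0.06  0.   29.  ] F [-1.3   0.    0.85] M [-0.01  0.1  -0.  ] op 0.309
q now 0.5366 r 0.1561 tangential F (ccw pos is reaction to cw push): 1.15
```

>>> play_rows --motion '[[[-0.0005,0.008,0,0,0,2.5],[-0.001,0.014,0,0,0,4.5],[-0.002,0.021,0,0,0,6.1],[-0.003,0.0285,0,0,0,9],[-0.0044,0.0365,0,0,0,11.8],[-0.006,0.044,0,0,0,14.7],[-0.0083,0.0515,0,0,0,17.5],[-0.011,0.059,0,0,0,20.4]]]'

```text
time_s: 8.87
position: [0.5383, 0.1546, 0.0691]
tcp_rot: [[-0.094, 0.996, -0.0], [0.996, 0.094, 0.0], [0.0, -0.0, -1.0]]
force: [-2.3, 0.1, 0.8]
opening: 0.313
grasp_force: 1.0
```

```bash
python3 -c "
from h import *
for q in (.05,-.05,-.15,-.25): hgo(q)"
```

```text
t 8.8667 pos [0.5383 0.1546 0.0691] d [-0.001   0.0148 -0.0009] w [-0.   -0.    5.63] F [-2.29  0.12  0.78] M [-0.16  0.4   0.03] op 0.313
q now 0.1455 r 0.1553 tangential F (ccw pos is reaction to cw push): 2.27
t 8.8667 pos [0.5383 0.1546 0.0691] d [-0.0033  0.0301 -0.0009] w [-0.   -0.   11.36] F [-2.29  0.12  0.78] M [-0.16  0.4   0.03] op 0.313
q now 0.1455 r 0.1553 tangential F (ccw pos is reaction to cw push): 2.27
t 8.8667 pos [0.5383 0.1546 0.0691] d [-0.0071  0.0451 -0.0009] w [-0.   -0.   17.09] F [-2.29  0.12  0.78] M [-0.16  0.4   0.03] op 0.313
q now 0.1455 r 0.1553 tangential F (ccw pos is reaction to cw push): 2.27
t 8.8667 pos [0.5383 0.1546 0.0691] d [-0.0124  0.0597 -0.0009] w [-0.   -0.   22.82] F [-2.29  0.12  0.78] M [-0.16  0.4   0.03] op 0.313
q now 0.1455 r 0.1553 tangential F (ccw pos is reaction to cw push): 2.27
```

>>> play_rows --motion '[[[0,0.003,-0.001,0,0,1.1],[0,0.006,-0.001,0,0,2.2],[-0.0003,0.009,-0.001,0,0,3.4],[-0.0006,0.012,-0.001,0,0,4.5],[-0.001,0.015,-0.001,0,0,5.6],[-0.0013,0.018,-0.001,0,0,6.8],[-0.0018,0.021,-0.001,0,0,7.9],[-0.0023,0.024,-0.001,0,0,9.0]]]'

```text
time_s: 9.53
position: [0.5618, 0.1547, 0.0699]
tcp_rot: [[0.062, 0.998, -0.0], [0.998, -0.062, 0.001], [0.001, -0.0, -1.0]]
force: [-4.7, 2.8, -0.1]
opening: 0.311
grasp_force: 2.0
```

```bash
python3 -c "
from h import *
for q in (-.05,-.15,-.25): hgo(q)"
```

```text
t 9.5333 pos [0.5618 0.1547 0.0699] d [-0.0001  0.0068 -0.0001] w [-0.02 -0.04  2.42] F [-4.71  2.79 -0.06] M [ 0.32  0.76 -0.01] op 0.311
q now -0.0059 r 0.155 tangential F (ccw pos is reaction to cw push): 4.87
t 9.5333 pos [0.5618 0.1547 0.0699] d [-0.0015  0.0223 -0.0001] w [-0.03 -0.04  8.15] F [-4.71  2.79 -0.06] M [ 0.32  0.76 -0.01] op 0.311
q now -0.0059 r 0.155 tangential F (ccw pos is reaction to cw push): 4.87
t 9.5333 pos [0.5618 0.1547 0.0699] d [-0.0045  0.0375 -0.0001] w [-0.03 -0.04 13.87] F [-4.71  2.79 -0.06] M [ 0.32  0.76 -0.01] op 0.311
q now -0.0059 r 0.155 tangential F (ccw pos is reaction to cw push): 4.87
```

>>> play_rows --motion '[[[0,0.0025,0,0,0,1],[0,0.005,0,0,0,2],[-0.0001,0.0075,0,0,0,2.9],[-0.0005,0.01,0,0,0,3.8],[-0.0007,0.0125,0,0,0,4.7],[-0.0007,0.0125,0,0,0,4.7],[-0.0007,0.0125,0,0,0,4.7],[-0.0007,0.0125,0,0,0,4.7]]]'

```text
time_s: 10.2
position: [0.575, 0.1526, 0.07]
tcp_rot: [[0.141, 0.99, 0.002], [0.99, -0.141, -0.0], [-0.0, 0.002, -1.0]]
force: [-1.3, 1.4, -0.2]
opening: 0.313
grasp_force: 0.9
```

```bash
python3 -c "
from h import *
for q in (-.15,-.25): hgo(q)"
```

```text
t 10.2 pos [0.575  0.1526 0.07  ] d [0.0005 0.0089 0.    ] w [0.1  0.   3.58] F [-1.27  1.4  -0.22] M [ 0.11  0.29 -0.02] op 0.313
q now -0.0924 r 0.1542 tangential F (ccw pos is reaction to cw push): 1.46
t 10.2 pos [0.575  0.1526 0.07  ] d [-0.0013  0.0243  0.    ] w [ 0.1  -0.    9.31] F [-1.27  1.4  -0.22] M [ 0.11  0.29 -0.02] op 0.313
q now -0.0924 r 0.1542 tangential F (ccw pos is reaction to cw push): 1.46
```

>>> play_rows --motion '[[[0.0005,0.003,0,0,0,1.2],[0.0005,0.006,0,0,0,2.4],[0.0005,0.009,0,0,0,3.6],[0,0.012,0,0,0,4.7],[0,0.015,0,0,0,5.8],[-0.0003,0.018,0,0,0,7],[-0.0003,0.018,0,0,0,7],[-0.0003,0.018,0,0,0,7]]]'

```text
time_s: 10.87
position: [0.5932, 0.15, 0.07]
tcp_rot: [[0.261, 0.965, 0.002], [0.965, -0.261, 0.0], [0.001, 0.002, -1.0]]
force: [-2.0, -1.2, -0.7]
opening: 0.309
grasp_force: 0.8
```

```bash
python3 -c "
from h import *
for q in (-.25,-.35): hgo(q)"
```

```text
t 10.8667 pos [0.5932 0.15   0.07  ] d [-0.0005  0.0061 -0.    ] w [ 0.13 -0.06  2.28] F [-2.05 -1.21 -0.67] M [-0.25  0.42 -0.  ] op 0.309
q now -0.2109 r 0.1554 tangential F (ccw pos is reaction to cw push): 1.66
t 10.8667 pos [0.5932 0.15   0.07  ] d [-0.0019  0.0215  0.    ] w [ 0.13 -0.06  8.  ] F [-2.05 -1.21 -0.67] M [-0.25  0.42 -0.  ] op 0.309
q now -0.2109 r 0.1554 tangential F (ccw pos is reaction to cw push): 1.66
```

Not clamped yet; continue.

>>> play_rows --motion '[[[0,0.003,0,0,0,1.2],[0,0.006,0,0,0,2.3],[-0.0005,0.009,0,0,0,3.4],[-0.0005,0.012,0,0,0,4.5],[-0.001,0.015,0,0,0,5.6],[-0.0015,0.018,0,0,0,6.7],[-0.0015,0.018,0,0,0,6.7],[-0.0015,0.018,0,0,0,6.7]]]'

```text
time_s: 11.53
position: [0.6104, 0.1439, 0.0701]
tcp_rot: [[0.372, 0.928, 0.003], [0.928, -0.372, 0.0], [0.001, 0.003, -1.0]]
force: [-0.8, 1.5, -0.3]
opening: 0.312
grasp_force: 0.9
```

```bash
python3 -c "
from h import *
for q in (-.35,-.45): hgo(q)"
```

```text
t 11.5333 pos [0.6104 0.1439 0.0701] d [-0.0001  0.0034  0.0001] w [ 0.15 -0.08  1.32] F [-0.77  1.48 -0.3 ] M [0.19 0.28 0.01] op 0.312
q now -0.3283 r 0.1551 tangential F (ccw pos is reaction to cw push): 1.27
t 11.5333 pos [0.6104 0.1439 0.0701] d [-0.0013  0.0188  0.0002] w [ 0.15 -0.09  7.05] F [-0.77  1.48 -0.3 ] M [0.19 0.28 0.01] op 0.312
q now -0.3283 r 0.1551 tangential F (ccw pos is reaction to cw push): 1.27
```

>>> play_rows --motion '[[[0,0.003,0,0,0,1.1],[0,0.006,0,0,0,2.2],[-0.0003,0.009,0,0,0,3.4],[-0.0006,0.012,0,0,0,4.5],[-0.001,0.015,0,0,0,5.6],[-0.001,0.0165,0,0,0,6.2],[-0.001,0.0165,0,0,0,6.2],[-0.001,0.0165,0,0,0,6.2]]]'

```text
time_s: 12.2
position: [0.6247, 0.1364, 0.0701]
tcp_rot: [[0.47, 0.883, 0.002], [0.883, -0.47, -0.0], [0.0, 0.002, -1.0]]
force: [-1.3, 2.7, 1.0]
opening: 0.312
grasp_force: 1.0
```

```bash
python3 -c "
from h import *
for q in (-.45,-.52): hgo(q)"
```

```text
t 12.2 pos [0.6247 0.1364 0.0701] d [0.0006 0.0027 0.0001] w [ 0.09 -0.02  0.87] F [-1.27  2.71  0.99] M [ 0.26  0.25 -0.01] op 0.312
q now -0.4325 r 0.1543 tangential F (ccw pos is reaction to cw push): 2.39
t 12.2 pos [0.6247 0.1364 0.0701] d [0.0001 0.0135 0.0001] w [ 0.09 -0.02  4.88] F [-1.27  2.71  0.99] M [ 0.26  0.25 -0.01] op 0.312
q now -0.4325 r 0.1543 tangential F (ccw pos is reaction to cw push): 2.39
```

```bash
python3 -c "
from h import *
for q in np.arange(-.40,.55,.065): hgo(q)"|grep -v now | sed 's/F .*//;s/.*pos//'
```

```text
[0.6247 0.1364 0.0701] d [ 0.0006 -0.005   0.0001] w [ 0.09 -0.02 -2.  ] 
 [0.6247 0.1364 0.0701] d [-0.0001 -0.0151  0.    ] w [ 0.09 -0.01 -5.72] 
 [0.6247 0.1364 0.0701] d [-0.0014 -0.0251  0.    ] w [ 0.09 -0.01 -9.45] 
 [0.6247 0.1364 0.0701] d [-0.0034 -0.035   0.    ] w [ 1.000e-01 -1.000e-02 -1.317e+01] 
 [0.6247 0.1364 0.0701] d [-0.006  -0.0447 -0.    ] w [  0.1   -0.   -16.89] 
 [0.6247 0.1364 0.0701] d [-0.0093 -0.0542 -0.    ] w [  0.1   -0.   -20.62] 
 [0.6247 0.1364 0.0701] d [-0.0131 -0.0635 -0.    ] w [  0.1    0.   -24.34] 
 [0.6247 0.1364 0.0701] d [-0.0176 -0.0726 -0.0001] w [ 1.000e-01  1.000e-02 -2.807e+01] 
 [0.6247 0.1364 0.0701] d [-0.0226 -0.0813 -0.0001] w [ 1.000e-01  1.000e-02 -3.179e+01] 
 [0.6247 0.1364 0.0701] d [-0.0282 -0.0897 -0.0001] w [ 1.000e-01  1.000e-02 -3.552e+01] 
 [0.6247 0.1364 0.0701] d [-0.0343 -0.0977 -0.0001] w [ 1.000e-01  2.000e-02 -3.924e+01] 
 [0.6247 0.1364 0.0701] d [-4.090e-02 -1.053e-01 -1.000e-04] w [ 1.000e-01  2.000e-02 -4.296e+01] 
 [0.6247 0.1364 0.0701] d [-4.800e-02 -1.124e-01 -1.000e-04] w [ 1.000e-01  2.000e-02 -4.669e+01] 
 [0.6247 0.1364 0.0701] d [-0.0556 -0.1191 -0.0002] w [ 1.000e-01  2.000e-02 -5.041e+01] 
 [0.6247 0.1364 0.0701] d [-0.0635 -0.1253 -0.0002] w [ 9.000e-02  3.000e-02 -5.414e+01]
```

>>> play_rows --motion '[[[0.0003,-0.005,0,0,0,-2],[-0.0001,-0.0151,0,0,0,-5.7],[-0.0014,-0.0251,0,0,0,-9.4],[-0.0034,-0.035,0,0,0,-13.2],[-0.006,-0.0447,0,0,0,-16.9],[-0.0093,-0.0542,0,0,0,-20.6],[-0.0131,-0.0635,0,0,0,-24.3],[-0.0176,-0.0726,0,0,0,-28.1]]]'

```text
time_s: 12.87
position: [0.5536, 0.1547, 0.0706]
tcp_rot: [[-0.005, 1.0, 0.006], [1.0, 0.005, -0.001], [-0.001, 0.006, -1.0]]
force: [0.8, -0.0, -0.1]
opening: 0.313
grasp_force: 0.6
```

```bash
python3 -c "
from h import *
for q in (.05,.12,.19,.26,.33,.4,.47,.52): hgo(q)"| sed 's/ M .*//;s/.*pos//'
```

```text
[0.5536 0.1547 0.0706] d [ 0.0003 -0.0005  0.0006] w [0.33 0.06 0.54] F [ 0.81 -0.03 -0.06]
 is reaction to cw push): -0.81
 [0.5536 0.1547 0.0706] d [ 0.0001 -0.0114  0.0006] w [ 0.33  0.07 -3.47] F [ 0.81 -0.03 -0.06]
 is reaction to cw push): -0.81
 [0.5536 0.1547 0.0706] d [-0.001  -0.0222  0.0005] w [ 0.32  0.08 -7.49] F [ 0.81 -0.03 -0.06]
 is reaction to cw push): -0.81
 [0.5536 0.1547 0.0706] d [-0.0028 -0.0329  0.0004] w [  0.32   0.09 -11.5 ] F [ 0.81 -0.03 -0.06]
 is reaction to cw push): -0.81
 [0.5536 0.1547 0.0706] d [-0.0053 -0.0434  0.0004] w [  0.32   0.1  -15.51] F [ 0.81 -0.03 -0.06]
 is reaction to cw push): -0.81
 [0.5536 0.1547 0.0706] d [-0.0086 -0.0538  0.0003] w [  0.31   0.11 -19.52] F [ 0.81 -0.03 -0.06]
 is reaction to cw push): -0.81
 [0.5536 0.1547 0.0706] d [-0.0125 -0.0638  0.0003] w [  0.31   0.12 -23.53] F [ 0.81 -0.03 -0.06]
 is reaction to cw push): -0.81
 [0.5536 0.1547 0.0706] d [-0.0158 -0.0709  0.0002] w [  0.31   0.13 -26.39] F [ 0.81 -0.03 -0.06]
 is reaction to cw push): -0.81
```

>>> play_rows --motion '[[[0.0001,-0.0114,0,0,0,-3.5],[-0.001,-0.0222,0,0,0,-7.5],[-0.0028,-0.0329,0,0,0,-11.5],[-0.0053,-0.0434,0,0,0,-15.5],[-0.0086,-0.0538,0,0,0,-19.5],[-0.0125,-0.0638,0,0,0,-23.5],[-0.0155,-0.0705,0,0,0,-26.3],[-0.0155,-0.0705,0,0,0,-26.3]]]'

```text
time_s: 13.53
position: [0.4807, 0.1386, 0.0703]
tcp_rot: [[-0.446, 0.895, 0.001], [0.895, 0.446, -0.001], [-0.001, 0.0, -1.0]]
force: [0.2, -0.7, 1.1]
opening: 0.315
grasp_force: 0.0
```

```bash
python3 -c "
from h import *
for q in (.45,.4,.35,.3,.25,.2): hgo(q)"| sed 's/ M .*//;s/.*pos//'
```

```text
[0.4807 0.1386 0.0703] d [-0.0014  0.0127  0.0003] w [0.01 0.08 3.77] F [ 0.21 -0.69  1.11]
 is reaction to cw push): 0.13
 [0.4807 0.1386 0.0703] d [-0.0021  0.0204  0.0003] w [0.01 0.08 6.63] F [ 0.21 -0.69  1.11]
 is reaction to cw push): 0.13
 [0.4807 0.1386 0.0703] d [-0.0032  0.0281  0.0003] w [0.01 0.08 9.5 ] F [ 0.21 -0.69  1.11]
 is reaction to cw push): 0.13
 [0.4807 0.1386 0.0703] d [-0.0047  0.0357  0.0003] w [1.000e-02 8.000e-02 1.236e+01] F [ 0.21 -0.69  1.11]
 is reaction to cw push): 0.13
 [0.4807 0.1386 0.0703] d [-0.0065  0.0432  0.0003] w [1.000e-02 8.000e-02 1.523e+01] F [ 0.21 -0.69  1.11]
 is reaction to cw push): 0.13
 [0.4807 0.1386 0.0703] d [-0.0088  0.0506  0.0003] w [ 0.02  0.08 18.09] F [ 0.21 -0.69  1.11]
 is reaction to cw push): 0.13
```

>>> play_rows --motion '[[[-0.0005,0.0045,0,0,0,1],[-0.001,0.0085,0,0,0,2.4],[-0.0014,0.0127,0,0,0,3.8],[-0.0018,0.0165,0,0,0,5.2],[-0.0021,0.0204,0,0,0,6.6],[-0.0027,0.0243,0,0,0,8],[-0.0032,0.0281,0,0,0,9.5],[-0.0032,0.0281,0,0,0,9.5]]]'

```text
time_s: 14.2
position: [0.5105, 0.1495, 0.0702]
tcp_rot: [[-0.289, 0.957, 0.004], [0.957, 0.289, -0.0], [-0.001, 0.004, -1.0]]
force: [0.6, -0.3, -0.9]
opening: 0.307
grasp_force: 0.0
```

```bash
python3 -c "
from h import *
for q in (.3,.25,.2,.15): hgo(q)"| sed 's/ M .*//;s/.*pos//'
```

```text
[0.5105 0.1495 0.0702] d [-0.0004  0.0043  0.0002] w [0.23 0.07 2.69] F [ 0.64 -0.33 -0.88]
 is reaction to cw push): -0.52
 [0.5105 0.1495 0.0702] d [-0.0009  0.0121  0.0003] w [0.23 0.07 5.56] F [ 0.64 -0.33 -0.88]
 is reaction to cw push): -0.52
 [0.5105 0.1495 0.0702] d [-0.0019  0.0198  0.0003] w [0.23 0.06 8.42] F [ 0.64 -0.33 -0.88]
 is reaction to cw push): -0.52
 [0.5105 0.1495 0.0702] d [-0.0032  0.0274  0.0003] w [ 0.23  0.06 11.29] F [ 0.64 -0.33 -0.88]
 is reaction to cw push): -0.52
```

>>> play_rows --motion '[[[-0.0002,0.003,0,0,0,1.6],[-0.0005,0.006,0,0,0,3],[-0.0007,0.009,0,0,0,4.4],[-0.0009,0.012,0,0,0,5.6],[-0.0014,0.016,0,0,0,7],[-0.0019,0.0198,0,0,0,8.4],[-0.0019,0.0198,0,0,0,8.4],[-0.0019,0.0198,0,0,0,8.4]]]'

```text
time_s: 14.87
position: [0.5274, 0.1533, 0.0699]
tcp_rot: [[-0.148, 0.989, 0.0], [0.989, 0.148, -0.0], [-0.0, 0.0, -1.0]]
force: [-1.7, -1.7, 0.5]
opening: 0.309
grasp_force: 0.8
```

```bash
python3 -c "
from h import *
for q in (.15,.1,.05): hgo(q)"| sed 's/ M .*//;s/.*pos//'
```

```text
[0.5274 0.1533 0.0699] d [-0.0005  0.0103 -0.0001] w [0.02 0.01 3.01] F [-1.74 -1.75  0.46]
 is reaction to cw push): 2.0
 [0.5274 0.1533 0.0699] d [-0.0011  0.018  -0.0001] w [0.02 0.01 5.88] F [-1.74 -1.75  0.46]
 is reaction to cw push): 2.0
 [0.5274 0.1533 0.0699] d [-0.0021  0.0257 -0.0001] w [0.02 0.01 8.74] F [-1.74 -1.75  0.46]
 is reaction to cw push): 2.0
```

>>> play_rows --motion '[[[-0.0002,0.0025,0,0,0,1],[-0.0004,0.005,0,0,0,2],[-0.0005,0.0075,0,0,0,2.8],[-0.0005,0.01,0,0,0,3.6],[-0.0006,0.0125,0,0,0,4.4],[-0.0006,0.0125,0,0,0,4.4],[-0.0006,0.0125,0,0,0,4.4]]]'

```text
time_s: 15.45
position: [0.5405, 0.1548, 0.07]
tcp_rot: [[-0.071, 0.997, 0.002], [0.997, 0.071, 0.001], [0.0, 0.002, -1.0]]
force: [-1.6, 1.2, -0.8]
opening: 0.309
grasp_force: 0.9
```

```bash
cat >> h.py <<'E'
def avg(n=5):
    v=[];q=[]
    for i in range(n):
        s=bot.read_state(); p=s['position'][:2]-C; b=np.arctan2(-p[0],p[1]); v.append(-s['force'][0]*np.cos(b)-s['force'][1]*np.sin(b)); q.append(b-YAW); imaging.capture('wrist')
    print('avgF',np.mean(v).round(2),np.round(v,1),'q',np.mean(q).round(4))
E
python3 -c "
from h import *
avg()
for q in (.05,0): hgo(q)"| sed 's/ M .*//;s/.*pos//'
```

```text
avgF 1.99 [1.5 2.2 2.2 2.1 1.9] q 0.1329
 [0.5399 0.1547 0.07  ] d [-0.0006  0.0132 -0.    ] w [ 0.05 -0.01  4.32] F [-1.25  1.92 -0.37]
 is reaction to cw push): 1.09
 [0.5399 0.1547 0.07  ] d [-0.0014  0.0209 -0.    ] w [ 0.05 -0.01  7.18] F [-1.25  1.92 -0.37]
 is reaction to cw push): 1.09
```

>>> play_rows --motion '[[[-0.0001,0.0025,0,0,0,0.9],[-0.0002,0.005,0,0,0,1.8],[-0.0003,0.0075,0,0,0,2.6],[-0.0004,0.01,0,0,0,3.4],[-0.0006,0.0132,0,0,0,4.3],[-0.0006,0.0132,0,0,0,4.3],[-0.0006,0.0132,0,0,0,4.3]]]'

```text
time_s: 16.28
position: [0.554, 0.1549, 0.07]
tcp_rot: [[0.004, 1.0, 0.002], [1.0, -0.004, 0.0], [0.0, 0.002, -1.0]]
force: [-1.6, 1.4, 0.0]
opening: 0.309
grasp_force: 0.9
```

```bash
python3 -c "
from h import *
avg(3)
for q in (-.02,-.1): hgo(q)"| sed 's/ M .*//;s/.*pos//'
```

```text
avgF 1.73 [1.6 1.8 1.8] q 0.045
 [0.5536 0.1548 0.07  ] d [-0.0002  0.0104  0.    ] w [0.1  0.   4.03] F [-1.99  1.04 -0.22]
 is reaction to cw push): 2.0
 [0.5536 0.1548 0.07  ] d [-0.0015  0.0227  0.0001] w [ 0.1  -0.    8.62] F [-1.99  1.04 -0.22]
 is reaction to cw push): 2.0
```

Still free running. Continue.

>>> play_rows --motion '[[[0,0.0025,0,0,0,1],[-0.0001,0.005,0,0,0,2],[-0.0002,0.0075,0,0,0,3],[-0.0002,0.01,0,0,0,4],[-0.0004,0.0125,0,0,0,4.8],[-0.0007,0.015,0,0,0,5.7],[-0.0007,0.015,0,0,0,5.7],[-0.0007,0.015,0,0,0,5.7]]]'

```text
time_s: 17.1
position: [0.5679, 0.1539, 0.07]
tcp_rot: [[0.103, 0.995, -0.0], [0.995, -0.103, -0.0], [-0.0, -0.0, -1.0]]
force: [-4.0, -1.3, 2.1]
opening: 0.312
grasp_force: 2.0
```

```bash
python3 -c "
from h import *
avg(3)
for q in (-.13,-.2): hgo(q)"| sed 's/ M .*//;s/.*pos//'
```

```text
avgF 4.0 [3.9 4.  4.1] q -0.0455
 [0.5679 0.154  0.07  ] d [-0.0002  0.0131 -0.    ] w [0.01 0.01 4.64] F [-4.18 -0.77  1.97]
 is reaction to cw push): 4.09
 [0.5679 0.154  0.07  ] d [-0.0015  0.0239 -0.    ] w [0.02 0.01 8.65] F [-4.18 -0.77  1.97]
 is reaction to cw push): 4.09
```

>>> play_rows --motion '[[[0,0.0025,0,0,0,1],[0,0.005,0,0,0,2],[-0.0001,0.0075,0,0,0,2.8],[-0.0002,0.01,0,0,0,3.6],[-0.0002,0.012,0,0,0,4.2],[-0.0002,0.012,0,0,0,4.2],[-0.0002,0.012,0,0,0,4.2]]]'

```text
time_s: 17.83
position: [0.5775, 0.1526, 0.0698]
tcp_rot: [[0.176, 0.984, -0.005], [0.984, -0.176, -0.0], [-0.001, -0.005, -1.0]]
force: [-7.1, -1.9, 4.9]
opening: 0.311
grasp_force: 3.6
```

```bash
python3 -c "
from h import *
avg(4)
for q in (-.2,-.25): hgo(q)"| sed 's/ M .*//;s/.*pos//'
```

```text
avgF 7.24 [6.7 7.  7.5 7.9] q -0.1088
 [0.5776 0.1526 0.0698] d [-0.0001  0.0141 -0.0002] w [-0.26  0.08  4.45] F [-8.37 -0.77  5.21]
 is reaction to cw push): 8.13
 [0.5776 0.1526 0.0698] d [-0.0009  0.0218 -0.0003] w [-0.26  0.09  7.31] F [-8.37 -0.77  5.21]
 is reaction to cw push): 8.13
```

>>> play_rows --motion '[[[0,0.002,0,0,0,0.7],[0,0.004,0,0,0,1.4],[0,0.006,0,0,0,2.1],[-0.0001,0.008,0,0,0,2.8],[-0.0001,0.008,0,0,0,2.8],[-0.0001,0.008,0,0,0,2.8]]]'

```text
time_s: 18.53
position: [0.584, 0.1513, 0.0697]
tcp_rot: [[0.223, 0.975, -0.008], [0.975, -0.223, -0.0], [-0.002, -0.008, -1.0]]
force: [-8.9, -1.0, 6.9]
opening: 0.313
grasp_force: 4.6
```

```bash
python3 -c "
from h import *
avg(6)
for q in (-.2,-.25): hgo(q)"| sed 's/.*pos//'
```

```text
avgF 9.09 [8.5 9.  9.1 9.8 9.3 8.7] q -0.1516
 [0.5841 0.1513 0.0698] d [ 0.0004  0.0075 -0.0003] w [-0.42  0.12  1.66] F [-10.47  -1.17   7.31] M [-0.11  1.71  0.13] op 0.316
 is reaction to cw push): 10.01
 [0.5841 0.1513 0.0698] d [-0.      0.0152 -0.0004] w [-0.42  0.13  4.52] F [-10.47  -1.17   7.31] M [-0.11  1.71  0.13] op 0.316
 is reaction to cw push): 10.01
```

>>> play_rows --motion '[[[0,0.002,0,0,0,0.7],[0,0.004,0,0,0,1.4],[0,0.006,0,0,0,2.1],[0,0.008,0,0,0,2.8],[0,0.008,0,0,0,2.8],[0,0.008,0,0,0,2.8]]]'

```text
time_s: 19.33
position: [0.5906, 0.1497, 0.0697]
tcp_rot: [[0.271, 0.963, -0.011], [0.963, -0.271, -0.0], [-0.003, -0.01, -1.0]]
force: [-11.0, 0.2, 8.2]
opening: 0.31
grasp_force: 5.5
```

```bash
python3 -c "
from h import *
avg(8)
for q in (-.25,-.3): hgo(q)"| sed 's/.*pos//'
```

```text
avgF 10.75 [10.7 10.8 11.1 10.5 10.9 10.8 11.  10.4] q -0.1949
 [0.5906 0.1497 0.0697] d [ 0.0005  0.0085 -0.0004] w [-0.57  0.18  1.72] F [-11.84   0.4    8.54] M [-0.01  2.05  0.13] op 0.314
 is reaction to cw push): 11.58
 [0.5906 0.1497 0.0697] d [ 0.      0.0162 -0.0005] w [-0.57  0.19  4.59] F [-11.84   0.4    8.54] M [-0.01  2.05  0.13] op 0.314
 is reaction to cw push): 11.58
```

```bash
python3 -c "
from h import *
look('k')
s=bot.read_state(); print(s['tau'],s['moment'],s['force'],s['joint_positions'],s['grasp_force'])
look('k')
"
```

```text
[220, 185, 51, 15, 399] [245.7 192.9] [0.5973 0.1892 0.081 ] z.1: [0.5997 0.1948 0.1   ]
[ -1.86567217 -44.12366867 -17.14559019  -0.08933315  -3.32990885
   0.12469565] [0.00293425 2.08379036 0.10533246] [-11.00804199  -0.01819277   8.59989163] [3.71317653e+00 4.22111435e+01 9.10618070e+01 4.08394308e-02
 4.73252578e+01 1.93792235e+01] 5.527186942144908
[220, 185, 51, 14, 406] [245.8 192.9] [0.5973 0.1892 0.081 ] z.1: [0.5997 0.1948 0.1   ]
```

View pics/k.png

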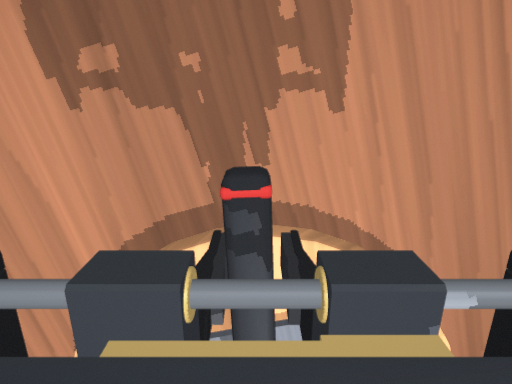

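>>> play_rows --motion '[[[0,0.002,0,0,0,0.7],[0,0.004,0,0,0,1.4],[0,0.006,0,0,0,2.1],[0,0.008,0,0,0,2.8],[0,0.008,0,0,0,2.8],[0,0.008,0,0,0,2.8]]]'

```text
time_s: 20.33
position: [0.597, 0.1479, 0.0696]
tcp_rot: [[0.317, 0.948, -0.013], [0.948, -0.317, 0.0], [-0.004, -0.013, -1.0]]
force: [-13.5, 0.4, 9.1]
opening: 0.31
grasp_force: 6.5
```

```bash
python3 -c "
from h import *
avg(8)
for q in (-.3,): hgo(q)
print(bot.read_state()['tau'][0])"| sed 's/.*pos//'
```

```text
avgF 13.12 [13.1 13.7 13.4 13.4 13.  13.3 12.5 12.5] q -0.2385
 [0.597  0.1479 0.0696] d [ 0.0005  0.0095 -0.0005] w [-0.72  0.24  1.79] F [-13.79   1.16   9.06] M [0.12 2.43 0.12] op 0.307
 is reaction to cw push): 13.54
-2.596406936645508
```

>>> play_rows --motion '[[[0,0.0015,0,0,0,0.5],[0,0.003,0,0,0,1.0],[0,0.003,0,0,0,1.0],[0,0.003,0,0,0,1.0]]]'

```text
time_s: 21.07
position: [0.5993, 0.1472, 0.0696]
tcp_rot: [[0.334, 0.943, -0.014], [0.943, -0.334, 0.0], [-0.004, -0.014, -1.0]]
force: [-13.9, 0.5, 10.8]
opening: 0.315
grasp_force: 7.0
```

```bash
python3 -c "
from h import *
avg(10)
for q in (-.25,-.2,-.15,-.1): hgo(q)
print(bot.read_state()['tau'][0])"| sed 's/.*pos//'
```

```text
avgF 13.83 [13.4 13.4 14.1 13.8 14.5 14.1 13.8 13.4 13.7 14.1] q -0.254
 [0.5993 0.1471 0.0696] d [ 0.0006 -0.0006 -0.0004] w [-0.79  0.24 -2.08] F [-14.02   1.15  10.63] M [0.26 2.58 0.14] op 0.308
 is reaction to cw push): 13.71
 [0.5993 0.1471 0.0696] d [ 0.0001 -0.0084 -0.0003] w [-0.8   0.22 -4.94] F [-14.02   1.15  10.63] M [0.26 2.58 0.14] op 0.308
 is reaction to cw push): 13.71
 [0.5993 0.1471 0.0696] d [-0.0008 -0.0161 -0.0002] w [-0.8   0.2  -7.81] F [-14.02   1.15  10.63] M [0.26 2.58 0.14] op 0.308
 is reaction to cw push): 13.71
 [0.5993 0.1471 0.0696] d [-0.002  -0.0237 -0.0001] w [ -0.81   0.18 -10.67] F [-14.02   1.15  10.63] M [0.26 2.58 0.14] op 0.308
 is reaction to cw push): 13.71
-3.0544933676719666
```

>>> play_rows --motion '[[[0,-0.004,0,0,0,-1.4],[0,-0.008,0,0,0,-2.8],[-0.0004,-0.012,0,0,0,-4.2],[-0.0008,-0.016,0,0,0,-5.6],[-0.001,-0.019,0,0,0,-6.6],[-0.001,-0.019,0,0,0,-6.6],[-0.001,-0.019,0,0,0,-6.6]]]'

```text
time_s: 22.15
position: [0.5853, 0.1515, 0.0696]
tcp_rot: [[0.223, 0.975, -0.005], [0.975, -0.223, -0.001], [-0.002, -0.005, -1.0]]
force: [-7.4, -0.6, 4.4]
opening: 0.31
grasp_force: 3.5
```

```bash
python3 -c "
from h import *
avg(3)
look('l')
hgo(-.15)"
```

```text
avgF 6.73 [7.1 6.3 6.8] q -0.1591
[222, 187, 51, 14, 406] [247.  193.9] [0.5905 0.1907 0.081 ] z.1: [0.5924 0.1965 0.1   ]
t 22.35 pos [0.5853 0.1515 0.0696] d [-0.     -0.0015 -0.0004] w [-0.28  0.1  -1.21] F [-7.08 -1.23  3.88] M [-0.27  1.35  0.11] op 0.313
q now -0.1595 r 0.155 tangential F (ccw pos is reaction to cw push): 6.65
```

>>> play_rows --motion '[[[0,-0.004,0,0,0,-1.4],[0,-0.008,0,0,0,-2.8],[-0.0003,-0.012,0,0,0,-4.2],[-0.0006,-0.016,0,0,0,-5.6],[-0.0008,-0.018,0,0,0,-6.2],[-0.0008,-0.018,0,0,0,-6.2]]]'

```text
time_s: 22.85
position: [0.5702, 0.1552, 0.0701]
tcp_rot: [[0.116, 0.993, 0.001], [0.993, -0.116, 0.0], [0.001, 0.001, -1.0]]
force: [-1.7, 0.3, -0.2]
opening: 0.31
grasp_force: 1.0
```

```bash
python3 -c "
from h import *
avg(3)
look('m')
hgo(-.05)"
```

```text
avgF 1.72 [1.7 1.1 2.4] q -0.0593
[223, 189, 51, 14, 404] [248.1 196.2] [0.5712 0.1935 0.081 ] z.1: [0.5724 0.1996 0.1   ]
t 23.05 pos [0.5702 0.1552 0.0701] d [-0.0012 -0.0014  0.0001] w [ 0.02 -0.03 -0.77] F [-1.47  0.99  0.12] M [ 0.    0.44 -0.02] op 0.311
q now -0.0593 r 0.1562 tangential F (ccw pos is reaction to cw push): 1.57
```

>>> play_rows --motion '[[[0,-0.004,0,0,0,0],[0,-0.004,0,0,0,0],[0,-0.004,0,0,0,0],[0,-0.004,0,0,0,0],[0,-0.004,0,0,0,0],[0,-0.004,0,0,0,0]]]' --fingers 0.052

```text
time_s: 23.55
position: [0.5664, 0.1553, 0.07]
tcp_rot: [[0.117, 0.993, 0.001], [0.993, -0.117, 0.0], [0.0, 0.001, -1.0]]
force: [0.1, 0.5, -0.0]
opening: 0.584
grasp_force: 0.0
```

```bash
python3 -c "
from h import *
avg(3)
look('n')
hgo(-.05)"
```

```text
avgF -0.05 [-0.1 -0.6  0.5] q -0.0344
[219, 188, 51, 15, 420] [244.4 196. ] [0.5656 0.194  0.081 ] z.1: [0.567 0.2   0.1  ]
t 23.75 pos [0.5661 0.1554 0.0699] d [-0.0009  0.0027 -0.0001] w [ 0.01 -0.   -0.76] F [-0.29 -0.75  0.05] M [-0.07  0.05  0.06] op 0.603
q now -0.033 r 0.156 tangential F (ccw pos is reaction to cw push): 0.22
```

View pics/n.png

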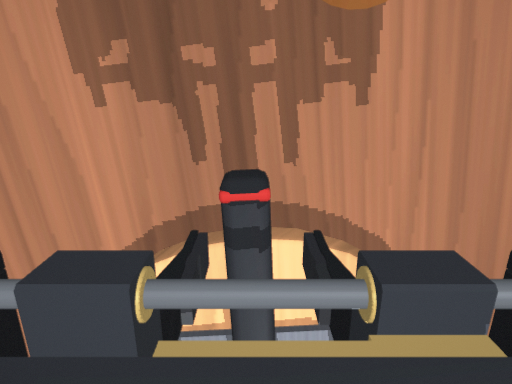

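Both fingers are clear of the grip (fingers at columns ~195 and ~310, grip 222–272). Rise, back away inward, and check the lever.

>>> play_rows --motion '[[[0,0,-0.02,0,0,0],[0,0,-0.05,0,0,0],[0,0,-0.09,0,0,0],[0,0,-0.13,0,0,0],[-0.04,0,-0.15,0,0,0],[-0.08,0,-0.15,0,0,0],[-0.12,0,-0.15,0,0,0],[-0.12,0,-0.15,0,0,0]]]'

```text
time_s: 24.42
position: [0.5519, 0.03, 0.2209]
tcp_rot: [[0.122, 0.993, 0.001], [0.993, -0.122, -0.004], [-0.004, 0.002, -1.0]]
force: [-0.1, -0.0, -0.7]
opening: 0.597
grasp_force: 0.0
```

```bash
python3 -c "
from h import *
look('o'); print(bot.read_state()['position'])"
```

```text
[241, 92, 26, 8, 110] [253.2  95.9] [0.5596 0.1061 0.081 ] z.1: [0.5597 0.1065 0.1   ]
[257, 142, 19, 34, 273] [265.5 158.1] [0.5638 0.0526 0.081 ] z.1: [0.5636 0.0566 0.1   ]
[0.55188254 0.03286712 0.22046264]
```

View pics/o.png

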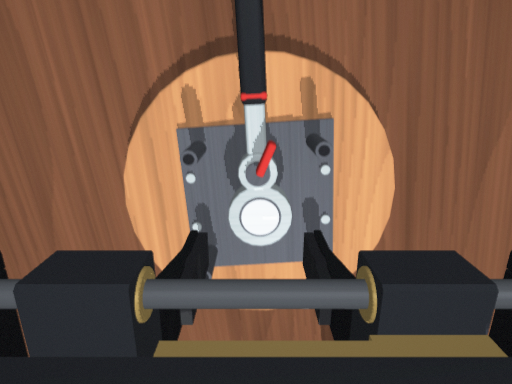

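The lever (columns 257–276, rows 142–176) leans clockwise of the handle, so it is still set to tighten. The gripper is clear.

```bash
python3 -c "
from rig import bot
print(bot.hand_in())"
```

```text
the job is handed in; nothing more can be done
None
```

Job handed in at about 24 s: the lever is flipped and still set to tighten, the bolt was tightened to about 13.9 N at mid-grip (about 2.15 N m), and the gripper is clear of the wrench, with no other objects touched.

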